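Slide the embossing board across the gap between two stands

ROBOT

A 6-joint arm with a two-finger parallel gripper is mounted at the origin on the work surface. World frame = base frame: x ahead of the robot, y to its left, z up, the work surface at z = 0. Lengths are in m, angles in rad, forces in N, time in s.
With the tool pointing down it reaches from about 0.3 to 0.85 m from the base axis. Payload 5.4 kg.
Tool frame: the origin (TCP) lies on the centre line of the jaws, within the pads' length; the fingertips stand 25 mm ahead of it and the grasp point (between the pads) lies 6 mm ahead of it (tip_reach is the distance from the TCP to the fingertips, in m); z points along the fingers, y is the line along which they close (so a half turn about z gives the same grasp; the last joint's range is limited). The gripper opens to 85 mm and grips with 20 to 120 N. Pads are 22 mm wide; open, the fingers measure 114 mm over their backs; the gripper's body (76 mm by 85 mm) begins 54 mm behind the grasp point. The pads swing forward as they close: fully open they stand 13 mm farther back than shut.
Start: joints at [-1.339, 0.158, 1.597, -0, 1.386, -0.21], TCP at [0.246, -0.52, 0.256] pointing down, gripper open.
Joint ranges: [-2.91, 2.91], [-0.94, 2.29], [0.18, 2.7], [-1.29, 4.43], [0.17, 2.64], [-3, 3]. Speed limits (rad/s): [2.57, 2.57, 3.14, 3.14, 3.14, 3.14].

INTERFACE

Orientations are given as a rotation vector (axis times angle).
In Python, from workcell import movep, servo_line, move_j, set_gripper, hold, solve_ik, capture, camera_params, PlanningError, hand_in, outline_of, pinpoint, get_time, get_qpos, get_qvel, get_tau, get_ee_pos, get_tcp_rot, get_wrist_force, get_wrist_torque, get_opening, get_grip_force, tip_reach gives the robot as it stands. Calls block until the motion is done:
- movep(position, orientation): joint-space move of the TCP to a pose.
- servo_line(position, attitude=None, max_speed=0.15): straight line of the TCP; attitude=None keeps the orientation; max_speed is the mean speed in m/s.
- move_j(angles): joint-space move.
- set_gripper(opening, f_grip=None): finger opening in m; f_grip is the grip in N (None keeps the last); returns when the fingers have stopped.
- hold(seconds).
- solve_ik(position, orientation): joint angles nearest the present ones, or None.
- capture(name): name is "side" or "top"; returns the picture (384x512x3 uint8, red, green, blue); there is no depth.
- camera_params(name): a dict with "fov_y" (degrees; the focal length in pixels is half the picture's height over the tangent of half this angle, whatever the lens; pixels are square), "cx", "cy" (the principal point, pixels), "world_from_camera" (4x4, takes a point from camera to world coordinates). Camera axes: x right, y down, z forward; pixel columns grow to the right and rows downward; lengths in m; the calibration is good to about 2 mm. A picture is of the moment at which its call begins. camera_params takes no time and is no camera call.
A pose or a line that the arm cannot do raises PlanningError and nothing moves.
- hand_in(): hands the job in; it is judged then, once.
Trained networks look in the newest picture that a camera, given by its name, has taken for a name from the list of things; names that differ only in an ending like _2 or _b are one class to them, and where a whole thing is asked for, a point or a joint stands for the part that bears it (a point fixed in the world has none). Each returns a list of dicts, best first, with "confidence" (0 to 1); they miss things now and then, are a little off and sometimes report something else, mostly with a low value. They report only what shows in the picture. A call takes as long as a camera call. They do not tell look-alikes from the thing itself.
- outline_of(camera, name): "region" (384x512 bool, what is visible of it) and "xy" ([column, row] in pixels, amid what is visible of it).
- pinpoint(camera, name): "xy" ([column, row] in pixels: a listed point, or the origin of a listed thing).
Readings, each from a call of its own:
- get_time(): time.
- get_qpos(): joint angles.
- get_qvel(): joint speeds.
- get_tau(): joint torques, N m.
- get_ee_pos(): TCP position.
- get_tcp_rot(): TCP orientation.
- get_wrist_force(): force on the tool from outside, world axes, zero at the start.
- get_wrist_torque(): the same for the moment, N m.
- get_opening(): finger opening in m.
- get_grip_force(): force on a finger pad.
Only numpy, scipy, OpenCV 4.12 (cv2) and the standard library are available. Lean on these libraries where they do the work, as an engineer would, in place of code of your own. Each camera call takes 0.05 s, during which the arm holds its last target. There are 200 camera calls.

TASK

Slide the wooden work board from the stand it lies on across the gap onto the other stand, fully home against its end stop with the spring catch risen behind it. Its nose is the heavy end: keep it level all the way, holding the back ledge down while the nose hangs over the gap and easing off before the ledge itself is over it. Push gently throughout, and leave everything else on the table where it is.

Things in the scene. Friction and masses are not known exactly. Their poses are not given: they have to be found in the camera images.
- board: wooden work board, 200 long (its x) x 120 wide. Origin: centre of underside; x points the way to push. Loose, 0.6 to 0.92 kg, nose-heavy: centre of mass 76 mm behind the nose. A 10 mm thick base carries a block (x = -50 to +92, top at 32 mm) and a metal plate with a low boss (top at 47 mm). Nothing to grip; the fingers may load it with up to 30 N. Slides on the stands with friction about 0.3.
- ledge (a point): middle of the board's back ledge, on top of its springy rubber pad, 20 mm above the underside unloaded (gives about 4 mm at 10 N, hard after 8 mm). Pad and ledge are 50 long (25 mm ahead of this point and behind) and 120 wide. Ahead the ledge ends at an upright step face 120 wide, 12 mm above the pad. Fingertips can press down on the pad and push against the step face. Axes as the board's.
- nose (a point): front end of the board on its centre line, at the height of its underside (100 mm ahead of the board's origin). The nose is a half-round 10 mm thick, so it can climb a small edge. Axes as the board's.
- near: the stand that the board lies on at first: a low bench with a smooth metal deck 250 long (its x) x 150 wide, deck top 60 mm above its origin, which is the centre of its foot at table height. x points to the other stand; its edge towards the gap is at x = +125. Fixed.
- far: the other stand: metal deck 270 long (its x) x 150 wide, top 60 mm above its origin (centre of its foot); x points away from the gap, rounded gap edge at x = -135. Gap 100 to 110 mm; this deck is up to 2 mm higher or lower than the near one; they line up to 3 mm, 0.03 rad. Guide bars 8 mm high leave a lane y = -63 to +63, flared to about 140 at the gap end. A rigid stop, see catch. Fixed.
- catch (a joint): spring catch in the far lane: a 30 wide wedge 5 mm above the deck, ramp to the gap. Value: how far pressed down (m), 0 up. The board slides over it (1 to 3 N); it springs up behind the board's back edge 3 mm before the nose meets the stop, a rigid bar 22 mm high across the lane. Both are on one carriage set anew each time, not measured: stop face at x = +98 to +120 of the far stand. Feel for it.
- cup: bystander: small metal cup, 64 wide, 60 high, beside the gap on the robot's side. Origin: centre of its underside.
- anvil: bystander: small steel block 50 x 60 x 45 high beside the near stand on the robot's side. Origin: centre of its underside.
- hammer: bystander: hammer, 240 long, lying beyond the near stand. Origin: underside.
- brush: bystander: brush, 160 long, lying beyond the far stand. Origin: underside.
There are look-alikes about, which are no part of the job. What is shaped like the board but green is not meant.

How it is judged:
On the way:
1. the board bridges the gap level, its nose resting on the far stand (x of board in the frame of far between -0.233 and -0.115 m and angle between board's own z axis and vertical below 0.05 rad and contact force between board and far above 0.2 N), for 0.1 s.
At the end, for the whole second after the job is handed in: The board lies flat and at rest on the far deck between the guide bars, up against the stop: the spring catch has risen behind its back edge (pressed less than 1.5 mm), which holds its nose within 4 mm of the stop (x of board in the frame of far between -0.008 and 0.022 m and y of board in the frame of far between -0.006 and 0.006 m and z of board in the frame of far between 0.057 and 0.063 m and angle between the x axis of board and the x axis of far, either way round below 0.06 rad and angle between board's own z axis and vertical below 0.02 rad and value of joint catch below 0.0015 m and linear speed of board below 0.01 m/s); the robot touches nothing.
It fails at once if an end of the board dips: it tilts more than 0.06 rad (about 3.5 degrees) (angle between board's own z axis and vertical above 0.06 rad).
It fails at once if the fingers press or push the board with more than 30 N (contact force between the fingers and board above 30 N).
It fails at once if a bystander is moved more than 20 mm (distance of any of cup, anvil, hammer, brush from where it was at the start of the episode above 0.02 m).
It also fails if it takes over 72 s, if anything falls off the work surface, if the arm or the gripper's body presses on something with over 40 N, if the wrist force passes 120 N, or if a joint passes its speed limit or range.

## Working session

There is one attempt and no reset: what is moved stays moved. The work goes in short steps, each a Python script; the robot and the scene stay as the last script left them, time stands still between calls to the robot, and variables do not carry over. Pictures are saved under pics/ and viewed, at most 10 in all, crops included, and the job is handed in when it is done.

```bash
mkdir -p pics; cat > h.py <<'E'
import numpy as np, cv2
from workcell import *
def ray(cam,px,z):
    p=camera_params(cam);f=192/np.tan(np.radians(p["fov_y"])/2);T=np.array(p["world_from_camera"])
    d=T[:3,:3]@np.array([(px[0]-p["cx"])/f,(px[1]-p["cy"])/f,1]);o=T[:3,3]
    return o+d*(z-o[2])/d[2]
def proj(cam,P):
    p=camera_params(cam);f=192/np.tan(np.radians(p["fov_y"])/2);T=np.array(p["world_from_camera"])
    c=T[:3,:3].T@(np.array(P)-T[:3,3]);return np.array([p["cx"]+f*c[0]/c[2],p["cy"]+f*c[1]/c[2]])
def snap(cam,name):
    im=capture(cam);cv2.imwrite("pics/"+name,im[:,:,::-1]);return im
E
python3 - <<'E'
from h import *
np.set_printoptions(precision=3,suppress=True)
ims=[snap(c,c+"1.png") for c in("top","side")]
cv2.imwrite("pics/top1x.png",cv2.resize(ims[0][:,:,::-1],(800,600),interpolation=cv2.INTER_CUBIC))
H=dict(board=.06,ledge=.08,nose=.06,near=0,far=0,catch=.06,cup=0,anvil=0,hammer=0,brush=0)
for c in("top","side"):
    p=camera_params(c);print(c,p["fov_y"],p["cx"],p["cy"],np.array(p["world_from_camera"]))
    for n in H:
        for r in pinpoint(c,n): print(c,n,round(r["confidence"],2),np.array(r["xy"]),ray(c,r["xy"],H[n]))
print(get_ee_pos(),get_tcp_rot(),get_opening(),tip_reach() if callable(tip_reach) else tip_reach,get_time())
E
```

```text
top 50.92355335418466 254.9964808934037 194.9152949439781 [[-0.019 -0.996  0.088  0.399]
 [-1.     0.017 -0.024  0.002]
 [ 0.022 -0.089 -0.996  1.041]
 [ 0.     0.     0.     1.   ]]
top board 0.9 [350.4 276.7] [ 0.284 -0.248  0.06 ]
top board 0.74 [377.7 165.4] [ 0.554 -0.327  0.06 ]
top ledge 0.78 [293.2 183.5] [ 0.511 -0.113  0.08 ]
top ledge 0.74 [388.4 136. ] [ 0.623 -0.35   0.08 ]
top ledge 0.6 [373.6 294.7] [ 0.244 -0.296  0.08 ]
top nose 0.92 [314.3 257.3] [ 0.332 -0.162  0.06 ]
top nose 0.91 [220.9 198.6] [0.479 0.062 0.06 ]
top nose 0.55 [372.2 196.5] [ 0.477 -0.31   0.06 ]
top near 0.23 [258.7 193.7] [ 0.495 -0.033  0.   ]
top far 0.85 [123.3 210.6] [0.457 0.316 0.   ]Traceback (most recent call last):
  File "<stdin>", line 9, in <module>
ValueError: it knows: anvil, board, brush, cup, far, hammer, ledge, near, nose
```

View pics/top1x.png

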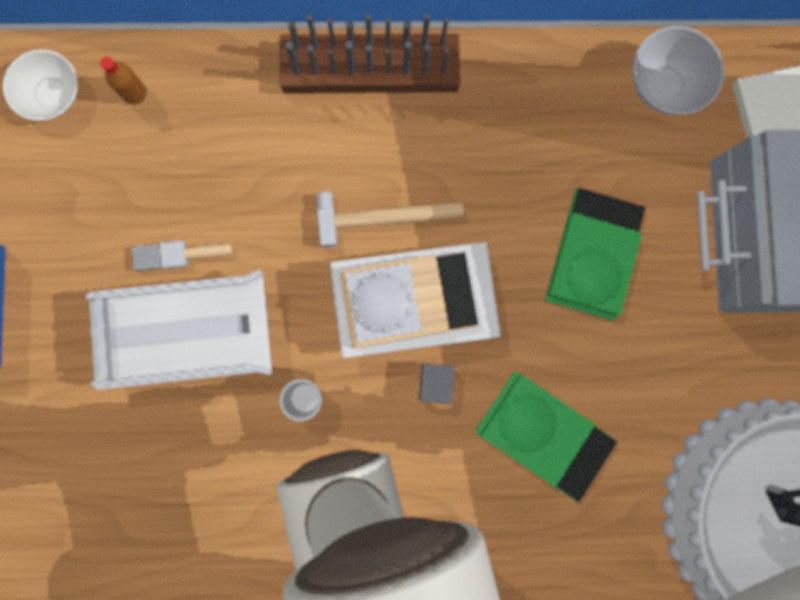

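View pics/side1.png

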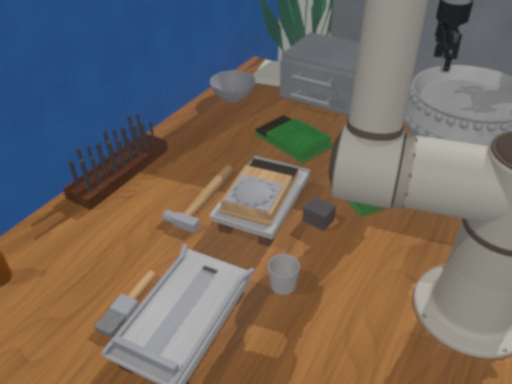

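Top view: the wooden board lies on the near stand, with its nose at about (221,199) and its ledge at about (293,184) in 512-px terms. The far stand is on the left at about (123,211). The two other "board" hits are the green look-alikes. The side view shows the board, stands, cup and anvil in the same arrangement. Next I'll refine the deck and board poses from the outlines.

```bash
python3 - <<'E'
from h import *
np.set_printoptions(precision=4,suppress=True)
capture("top");capture("side")
for c in("top","side"):
    for n,z in(("far",.06),("near",.06),("board",.07)):
        for r in outline_of(c,n):
            m=r["region"].astype(np.uint8); xy=np.array(r["xy"]);w=ray(c,xy,z)
            if r["confidence"]<.3 or (n=="board" and not -.12<w[1]<.12): continue
            cn=max(cv2.findContours(m,0,2)[0],key=cv2.contourArea)[:,0]
            for zz in ((z,.068) if n=="far" else (.06,.082) if n=="board" else (z,)):
                W=np.array([ray(c,p,zz)[:2] for p in cn])*1000
                b=cv2.minAreaRect(W.astype(np.float32));
                print(c,n,round(r["confidence"],2),"z",zz,"rect",np.array(b[0]),np.array(b[1]),b[2])
    for n,z in(("far",0),("near",0),("board",.06),("ledge",.08),("nose",.06),("cup",0),("anvil",0)):
        for r in pinpoint(c,n): print(c,n,round(r["confidence"],2),ray(c,r["xy"],z))
print(get_ee_pos(),get_tcp_rot(),get_opening(),tip_reach,get_time())
E
python3 -c "
import cv2;i=cv2.imread('pics/top1.png');cv2.imwrite('pics/crop.png',cv2.resize(i[140:260,45:335],None,fx=2.75,fy=2.75,interpolation=cv2.INTER_CUBIC))"
```

```text
top far 0.77 z 0.06 rect [455.6494 320.2589] [161.5717 275.5952] 4.589390754699707
top far 0.77 z 0.068 rect [455.189  317.6643] [160.2542 273.3479] 4.589391231536865
top near 0.82 z 0.06 rect [495.9043 -44.8636] [150.5561 250.389 ] 6.628752708435059
top board 0.96 z 0.06 rect [498.2622 -36.5277] [125.7163 202.5118] 8.74718952178955
top board 0.96 z 0.082 rect [496.0402 -35.6621] [122.8971 197.9706] 8.747180938720703
top far 0.63 [0.4614 0.3135 0.    ]
top board 0.96 [ 0.4881 -0.0362  0.06  ]
top board 0.8 [ 0.2789 -0.2435  0.06  ]
top board 0.74 [ 0.5568 -0.3344  0.06  ]
top board 0.66 [ 0.5127 -0.1099  0.06  ]
top ledge 0.86 [ 0.6281 -0.3512  0.08  ]
top ledge 0.72 [ 0.3664 -0.0702  0.08  ]
top ledge 0.64 [ 0.2364 -0.2995  0.08  ]
top ledge 0.6 [ 0.5036 -0.1091  0.08  ]
top nose 0.93 [ 0.4775 -0.3059  0.06  ]
top nose 0.8 [ 0.3296 -0.1619  0.06  ]
top nose 0.6 [0.4747 0.0548 0.06  ]
top cup 0.76 [0.3416 0.1369 0.    ]
top anvil 0.6 [ 0.4974 -0.0423  0.    ]
side far 0.67 z 0.06 rect [446.1342 319.6468] [166.5602 282.9471] 7.103821754455566
side far 0.67 z 0.068 rect [441.7572 324.0
[... 294 characters left out ...]
039
side board 0.68 z 0.06 rect [ 268.5014 -116.8656] [64.5172 55.8304] 54.937198638916016
side board 0.68 z 0.082 rect [261.8429 -91.6415] [62.5637 54.14  ] 54.93719482421875
side far 0.71 [0.5862 0.3254 0.    ]
side near 0.69 [ 0.499 -0.047  0.   ]
side board 0.77 [ 0.4891 -0.0351  0.06  ]
side board 0.71 [ 0.5341 -0.2734  0.06  ]
side ledge 0.85 [ 0.5949 -0.2874  0.08  ]
side ledge 0.83 [ 0.5005 -0.101   0.08  ]
side nose 0.91 [ 0.4426 -0.247   0.06  ]
side nose 0.73 [ 0.3115 -0.101   0.06  ]
side nose 0.71 [0.4818 0.0643 0.06  ]
side cup 0.53 [ 0.5234 -0.0946 -0.    ]
side anvil 0.59 [ 0.3676 -0.0719  0.    ]
[ 0.2458 -0.5198  0.2563] [3.0652 0.6884 0.    ] 0.08509466175196384 0.025 1.45
```

View pics/crop.png

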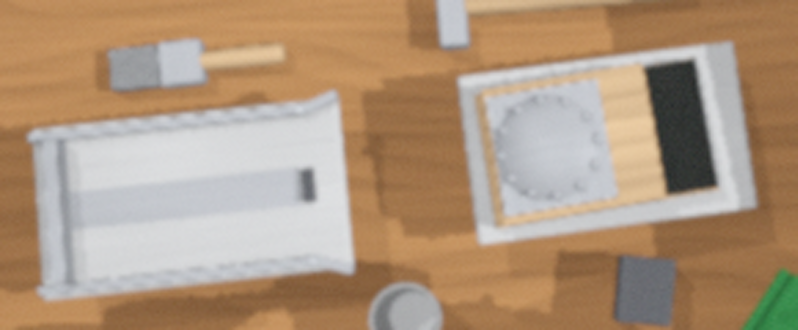

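The crop shows the far lane with its stop bar at crop x≈60 and the catch at about (307,185). The board sits roughly central on the near deck, turned about 2° relative to it. Next I'll fit the far stand's axis and approach above the ledge.

```bash
python3 - <<'E'
from h import *
np.set_printoptions(precision=4,suppress=True)
capture("top")
def fit(n,z,amin,amax,a0,c0):
    best=[r for r in outline_of("top",n) if np.linalg.norm(ray("top",r["xy"],z)[:2]-c0)<.08][0]
    cn=max(cv2.findContours(best["region"].astype(np.uint8),0,cv2.CHAIN_APPROX_NONE)[0],key=cv2.contourArea)[:,0]
    W=np.array([ray("top",p,z)[:2] for p in cn])
    a=np.radians(a0);d=np.array([-np.sin(a),np.cos(a)]);l=np.array([np.cos(a),np.sin(a)])
    u=(W-c0)@d;v=(W-c0)@l;out=[]
    for s in(1,-1):
        k=(u>amin)&(u<amax)&(v*s>.03)
        p=np.polyfit(u[k],v[k],1);out.append(p)
    print(n,"yaw sides",[a0-np.degrees(np.arctan(p[0])) for p in out],"offs",[p[1] for p in out],"u range",u.min(),u.max())
fit("far",.068,-.09,.12,6.3,np.array([.4555,.319]))
fit("near",.06,-.11,.11,6.6,np.array([.496,-.045]))
fit("board",.07,-.09,.08,8.7,np.array([.497,-.036]))
print([(round(r["confidence"],2),ray("top",r["xy"],0)) for r in pinpoint("top","far")])
set_gripper(.06)
th=np.radians(96.5)/2
R=np.pi*np.array([np.cos(th),np.sin(th),0])
movep([.506,-.10,.25],R)
print(get_ee_pos(),get_tcp_rot(),get_qpos(),get_wrist_force(),get_opening(),get_time())
E
```

```text
far yaw sides [np.float64(9.257020189333446), np.float64(1.1378527283704685)] offs [np.float64(0.0695273057214736), np.float64(-0.07573250383159967)] u range -0.136299655566913 0.139603389429043
near yaw sides [np.float64(6.660664750737067), np.float64(6.791744439571632)] offs [np.float64(0.07355262606921802), np.float64(-0.0737210241824065)] u range -0.12528142725158592 0.12416686740190669
board yaw sides [np.float64(7.747929293353378), np.float64(9.39929395660803)] offs [np.float64(0.059560716603076255), np.float64(-0.06119834498513418)] u range -0.10078928746102125 0.10240216562216514
[(0.71, array([0.4603, 0.3224, 0.    ]))]
[ 0.506  -0.1009  0.25  ] [ 2.0935  2.3421 -0.0003] [-0.4312  0.0092  1.7684 -0.0003  1.3638 -0.543 ] [-0.7439  0.9014  0.5044] 0.06012580944060127 3.875
```

```bash
python3 - <<'E'
from h import *
np.set_printoptions(precision=4,suppress=True)
c0=np.array([.4545,.319]);a0=np.radians(6.3);d=np.array([-np.sin(a0),np.cos(a0)]);l=np.array([np.cos(a0),np.sin(a0)])
for c in("top","side"):
    g=cv2.cvtColor(cv2.imread(f"pics/{c}1.png"),6);g=cv2.resize(g,None,fx=3,fy=3,interpolation=cv2.INTER_CUBIC)
    L=cv2.createLineSegmentDetector().detect(g)[0][:,0]
    for q in L:
        p,r=[ray(c,((q[i]+.5)/3-.5,(q[i+1]+.5)/3-.5),.064)[:2] for i in(0,2)]
        m=(p+r)/2-c0;e=r-p;n=np.linalg.norm(e)
        if n<.05 or abs(m@d)>.15 or abs(m@l)>.1: continue
        y=np.degrees(np.arctan2(-e[0],e[1]));y=(y+90)%180-90
        print(c,"yaw %.1f len %.3f u %.4f v %.4f"%(y,n,m@d,m@l))
f=[]
for _ in range(20): f.append(get_wrist_force());hold(.02)
print(np.mean(f,0),np.std(f,0),get_time())
E
```

```text
top yaw -84.8 len 0.159 u -0.1359 v -0.0062
top yaw 5.2 len 0.172 u -0.0273 v -0.0792
top yaw 5.1 len 0.098 u 0.0797 v 0.0741
top yaw -84.7 len 0.124 u 0.1328 v -0.0001
top yaw -84.7 len 0.124 u 0.1128 v 0.0000
side yaw -84.7 len 0.137 u -0.1290 v -0.0048
side yaw -85.1 len 0.097 u 0.1417 v 0.0048
side yaw 4.8 len 0.086 u 0.0690 v 0.0720
side yaw 4.6 len 0.080 u -0.0145 v 0.0708
side yaw 5.1 len 0.201 u -0.0038 v 0.0577
side yaw 4.9 len 0.054 u -0.0082 v 0.0867
side yaw 5.5 len 0.078 u 0.0559 v 0.0640
side yaw -84.7 len 0.121 u 0.1104 v 0.0071
side yaw 5.2 len 0.065 u 0.0967 v -0.0734
[ 0.2038 -0.1841  0.0746] [0.5196 0.4871 0.3437] 4.2083
```

Line fits put the far yaw at 5.2° and its centre at about (0.4515, 0.3187). The width (0.151) and gap (about 0.106) match what they should be. Next I'll touch down on the ledge, then find the step face.

```bash
cat >> h.py <<'E'
def dl(deg):
    a=np.radians(deg);return np.array([-np.sin(a),np.cos(a)]),np.array([np.cos(a),np.sin(a)])
def rv(deg):
    t=np.radians(90+deg)/2;return np.pi*np.array([np.cos(t),np.sin(t),0])
def force(n=12):
    f=[]
    for _ in range(n): f.append(get_wrist_force());hold(.01)
    return np.mean(f,0)
FAR=np.array([.4515,.3187]);FY=5.2
def tofar(p):
    d,l=dl(FY);return np.array([(p[:2]-FAR)@d,(p[:2]-FAR)@l])
def go(xy,z,deg,v=.03): servo_line([xy[0],xy[1],z],rv(deg),v)
E
python3 - <<'E'
from h import *
np.set_printoptions(precision=4,suppress=True)
BC=np.array([.4961,-.0355]);BY=8.6;d,l=dl(BY)
p=BC-.072*d
movep([*p,.16],rv(BY)); go(p,.117,BY,.06)
f0=force(20);print("tare",f0)
z=.117
while z>.086:
    z-=.0015;go(p,z,BY,.02);f=force(8)-f0
    if f[2]>1.5: break
print("contact z",z,f,get_ee_pos(),get_time())
np.save("f0.npy",f0)
snap("side","side2.png");im=snap("top","top2.png")
a=cv2.imread("pics/side2.png")[130:260,190:340];cv2.imwrite("pics/s2.png",cv2.resize(a,None,fx=4,fy=4,interpolation=cv2.INTER_CUBIC))
E
```

```text
tare [0.203  0.0799 0.12  ]
contact z 0.09749999999999999 [-0.3663  0.0414  5.0485] [ 0.5071 -0.1068  0.0979] 9.8083
```

View pics/s2.png

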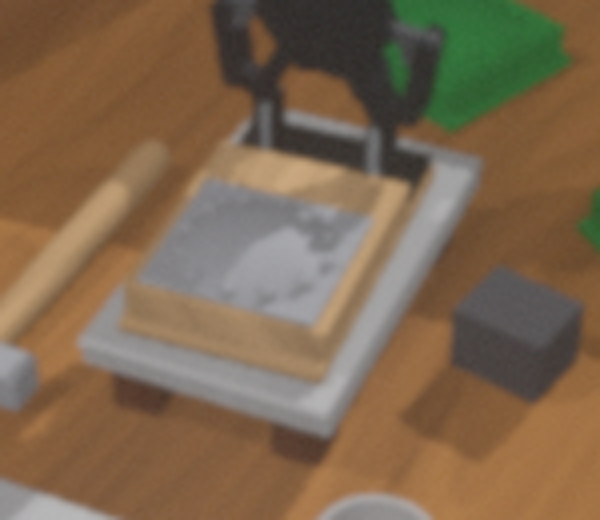

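The side picture shows both fingertips on the black pad behind the step, well centred, with the board undisturbed. Next I'll find the step face and press down.

```bash
python3 - <<'E'
from h import *
np.set_printoptions(precision=4,suppress=True)
f0=np.load("f0.npy");BC=np.array([.4961,-.0355]);BY=8.6;d,l=dl(BY);p=BC-.072*d
go(p,.102,BY,.03)
s=0
go(p+d*.004,.102,BY,.02);s=.004
f0=force(20)
while s<.02:
    s+=.0015;go(p+d*s,.102,BY,.02);f=force(8)-f0
    if f[:2]@d<-1.2:break
print("step at s",s,f,f[:2]@d,f[:2]@l)
p=p+d*s
for z in(.0985,.0965,.095):
    go(p,z,BY,.02);f=force(8)-f0;print(z,f)
print(get_ee_pos(),get_time());np.save("f0.npy",f0);np.save("p.npy",p)
E
```

```text
step at s 0.012999999999999998 [ 0.1315 -1.7984  0.3598] -1.7978179717140044 -0.13885582741407126
0.0985 [ 0.9754 -0.4023  1.7427]
0.0965 [-0.0526 -0.0928  6.0732]
0.095 [-1.2381  0.8186  9.117 ]
[ 0.5054 -0.0939  0.096 ] 13.65
```

```bash
python3 - <<'E'
from h import *
np.set_printoptions(precision=3,suppress=True)
f0=np.load("f0.npy");p=np.load("p.npy");u0,v0=tofar(p);d,l=dl(FY)
u1=-.135-.161-.012
print("u0,v0",u0,v0,"u1",u1)
N=12
for i in range(1,N+1):
    t=i/N;u=u0+(u1-u0)*t;v=v0*(1-t);y=8.6+(FY-8.6)*t
    go(FAR+d*u+l*v,.0945,y,.03);f=force(4)-f0
    print("u %.3f"%u,"push %.1f lat %.1f z %.1f"%(f[:2]@d,f[:2]@l,f[2]),get_ee_pos()[2])
    if f[2]>18 or abs(f[:2]@d)>15: print("STOP");break
print(get_ee_pos(),get_time())
snap("side","side3.png");snap("top","top3.png")
for r in outline_of("top","board"):
    if abs(ray("top",r["xy"],.07)[1]-.09)<.08:
        cn=max(cv2.findContours(r["region"].astype(np.uint8),0,1)[0],key=cv2.contourArea)[:,0]
        b=cv2.minAreaRect(np.array([ray("top",q,.075)[:2] for q in cn],np.float32)*1000);print(r["confidence"],b,tofar(np.array(b[0])/1000))
a=cv2.imread("pics/top3.png")[150:255,50:330];b=cv2.imread("pics/side3.png")[130:384,100:340]
cv2.imwrite("pics/t3.png",cv2.resize(a,None,fx=2.85,fy=2.85,interpolation=cv2.INTER_CUBIC));cv2.imwrite("pics/s3.png",cv2.resize(b,None,fx=2.3,fy=2.3,interpolation=cv2.INTER_CUBIC))
E
```

```text
u0,v0 -0.4156806169140998 0.01581346031320031 u1 -0.30800000000000005
u -0.407 push -2.1 lat 0.3 z 9.0 0.09605002436297227
u -0.398 push -1.7 lat 0.3 z 9.0 0.09605011455145057
u -0.389 push -2.2 lat 0.4 z 9.2 0.09606106862472617
u -0.380 push -2.2 lat -0.2 z 9.2 0.09607822787253412
u -0.371 push -2.1 lat 0.2 z 9.3 0.09604565396615258
u -0.362 push -1.6 lat 0.4 z 9.3 0.09606201188976615
u -0.353 push -2.4 lat 0.4 z 9.1 0.09604901408979327
u -0.344 push -2.4 lat 0.1 z 9.7 0.0960645983402029
u -0.335 push -2.8 lat 0.1 z 9.5 0.09605157030978533
u -0.326 push -2.9 lat 0.3 z 9.6 0.09604955625593417
u -0.317 push -2.2 lat -0.1 z 9.5 0.09607700442012751
u -0.308 push -2.7 lat -0.0 z 9.4 0.09606320129523609
[0.481 0.011 0.096] 19.45
0.6 ((469.29168701171875, 140.09207153320312), (122.40034484863281, 59.456321716308594), 5.052852630615234) [-0.179  0.002]
```

View pics/t3.png

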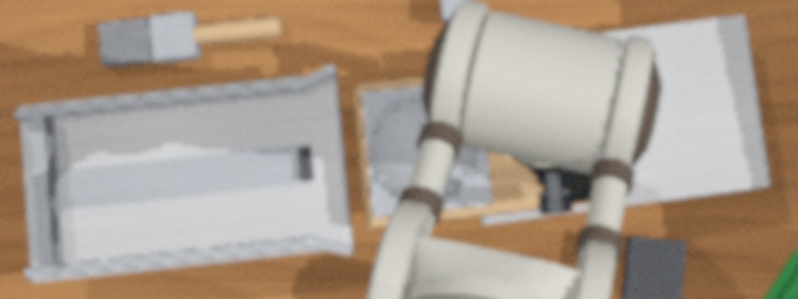

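View pics/s3.png

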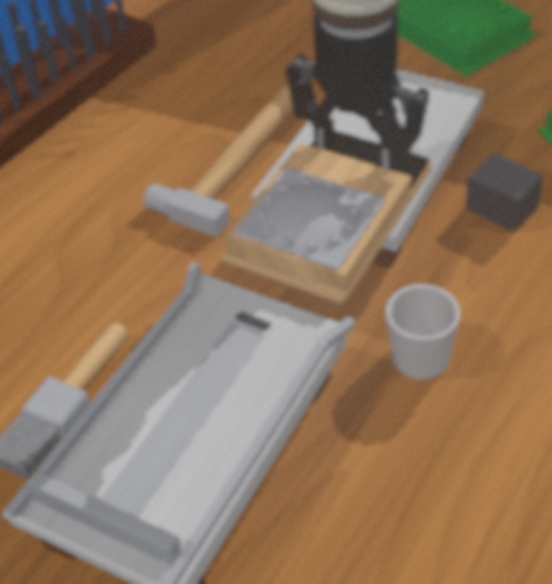

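The pictures show the board level, nose about 8–10 mm short of the far edge (top crop x≈365 against 345), yaw 5.05° and about 2 mm to +v of the lane. I'll shift the path by −2 mm and cross under load.

```bash
python3 - <<'E'
from h import *
np.set_printoptions(precision=3,suppress=True)
f0=np.load("f0.npy");d,l=dl(FY);u=-.308
while u<-.273:
    u+=.004;v=max(-.002,-.002*(u+.308)/.01)
    go(FAR+d*u+l*v,.0945,FY,.025);f=force(5)-f0
    print("u %.3f"%u,"push %.1f lat %.1f z %.1f"%(f[:2]@d,f[:2]@l,f[2]),get_ee_pos()[2])
    if f[2]>18 or abs(f[:2]@d)>9: print("STOP");break
print(get_ee_pos(),get_time())
snap("side","side4.png");b=cv2.imread("pics/side4.png")[130:384,100:340]
cv2.imwrite("pics/s4.png",cv2.resize(b,None,fx=2.3,fy=2.3,interpolation=cv2.INTER_CUBIC))
E
```

```text
u -0.304 push -2.8 lat 0.0 z 9.4 0.09606921249942685
u -0.300 push -2.9 lat 1.0 z 9.5 0.09604289958735987
u -0.296 push -3.3 lat 0.5 z 9.3 0.09608634761328215
u -0.292 push -2.9 lat 0.2 z 9.2 0.09607965182500101
u -0.288 push -3.8 lat 0.1 z 9.5 0.0961180919190383
u -0.284 push -4.0 lat -0.1 z 9.9 0.09617080557148398
u -0.280 push -3.7 lat 0.2 z 10.0 0.09616020962628831
u -0.276 push -3.1 lat 0.0 z 10.0 0.09613160795366556
u -0.272 push -2.9 lat 0.2 z 10.0 0.09613462029654174
[0.476 0.047 0.096] 22.7667
```

View pics/s4.png

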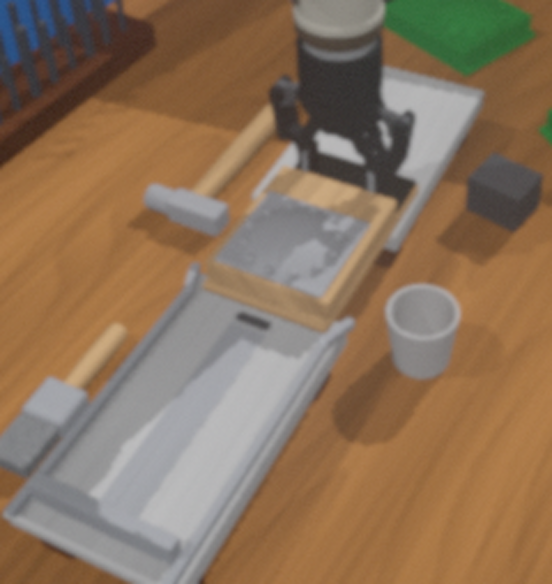

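The nose rests on the far deck, level, inside the flared mouth (crop (210–330, 270–325)). I'll ease off now, while the tips are still over the near deck, then push on along the lane.

```bash
python3 - <<'E'
from h import *
np.set_printoptions(precision=3,suppress=True)
f0=np.load("f0.npy");d,l=dl(FY);u=-.272;v=-.002
for z in (.0965,.0985,.1005,.103):
    go(FAR+d*u+l*v,z,FY,.015);f=force(5)-f0;print("z",z,f,get_time())
z=.103
while u<-.075:
    u+=.008
    go(FAR+d*u+l*v,z,FY,.025);f=force(4)-f0
    print("u %.3f"%u,"push %.1f lat %.1f z %.1f"%(f[:2]@d,f[:2]@l,f[2]))
    if abs(f[2])>4 or abs(f[:2]@d)>8 or abs(f[:2]@l)>5: print("STOP");break
print(u,get_ee_pos(),get_time())
snap("side","side5.png");b=cv2.imread("pics/side5.png")[130:384,100:340]
cv2.imwrite("pics/s5.png",cv2.resize(b,None,fx=2.3,fy=2.3,interpolation=cv2.INTER_CUBIC))
E
```

```text
z 0.0965 [ 1.395 -3.169  7.378] 23.1417
z 0.0985 [ 2.009 -3.265  4.391] 23.4667
z 0.1005 [-0.093 -2.319  0.841] 23.7917
z 0.103 [ 0.009 -0.638 -0.338] 24.15
u -0.264 push -0.2 lat 0.2 z 0.2
u -0.256 push -1.3 lat 0.6 z 0.4
u -0.248 push -0.0 lat 0.3 z -0.2
u -0.240 push -0.4 lat -0.4 z 0.6
u -0.232 push -0.2 lat -0.0 z -0.2
u -0.224 push -0.2 lat -0.1 z -0.4
u -0.216 push 0.2 lat -0.1 z -0.1
u -0.208 push 0.0 lat -0.3 z -0.1
u -0.200 push 0.1 lat 0.2 z -0.4
u -0.192 push 0.3 lat 0.5 z -0.1
u -0.184 push 0.1 lat 0.3 z -0.3
u -0.176 push 0.4 lat 0.4 z 0.2
u -0.168 push 0.3 lat -0.0 z -0.2
u -0.160 push 0.5 lat -0.1 z 0.1
u -0.152 push -0.2 lat 0.2 z -0.2
u -0.144 push -0.0 lat 0.1 z 0.2
u -0.136 push 0.1 lat 0.5 z -0.2
u -0.128 push -0.3 lat 0.2 z -0.5
u -0.120 push -0.4 lat -0.1 z 0.1
u -0.112 push -0.0 lat 0.2 z 0.1
u -0.104 push 0.0 lat 0.1 z 0.0
u -0.096 push 0.6 lat 0.4 z -0.1
u -0.088 push 0.1 lat 0.2 z 0.3
u -0.080 push 0.1 lat 0.1 z -0.4
u -0.072 push 0.1 lat -0.4 z -0.1
-0.07199999999999984 [0.456 0.247 0.103] 36.65
```

View pics/s5.png

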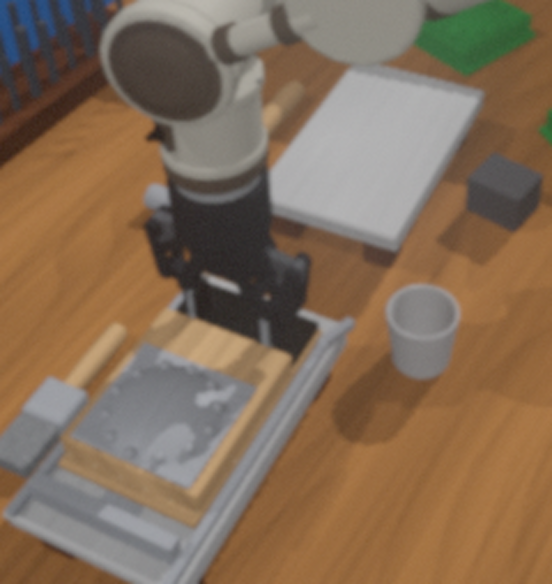

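The board is on the far deck between the bars, with its nose about 15–20 mm from the stop bar. I'll feel forward in small steps.

```bash
python3 - <<'E'
from h import *
np.set_printoptions(precision=3,suppress=True)
f0=np.load("f0.npy");d,l=dl(FY);u=-.072;v=-.002;z=.103
while u<-.03 and get_time()<62:
    u+=.001
    go(FAR+d*u+l*v,z,FY,.015);f=force(6)-f0
    print("u %.3f"%u,"push %.1f lat %.1f z %.1f"%(f[:2]@d,f[:2]@l,f[2]),"act %.4f"%tofar(get_ee_pos())[0])
    if -(f[:2]@d)>9: print("STOP");break
print(get_ee_pos(),get_time())
E
```

```text
u -0.071 push -0.9 lat -0.1 z 0.1 act -0.0710
u -0.070 push -2.0 lat 0.1 z -0.2 act -0.0701
u -0.069 push -2.0 lat 0.1 z -0.3 act -0.0690
u -0.068 push -1.5 lat 0.4 z 0.1 act -0.0679
u -0.067 push -1.4 lat -0.1 z -0.1 act -0.0669
u -0.066 push -1.7 lat 0.1 z -0.0 act -0.0659
u -0.065 push -1.4 lat 0.8 z -0.1 act -0.0649
u -0.064 push -1.7 lat -0.1 z 0.3 act -0.0639
u -0.063 push -1.8 lat 0.3 z -0.2 act -0.0629
u -0.062 push -1.8 lat 0.1 z 0.6 act -0.0619
u -0.061 push -1.0 lat 0.4 z -0.2 act -0.0609
u -0.060 push -1.5 lat 0.2 z -0.1 act -0.0599
u -0.059 push -1.7 lat 0.0 z -0.1 act -0.0589
u -0.058 push -0.5 lat 0.2 z -0.2 act -0.0578
u -0.057 push 0.1 lat -0.4 z 0.1 act -0.0568
u -0.056 push -0.5 lat 0.3 z 0.1 act -0.0560
u -0.055 push -2.2 lat 0.1 z 0.1 act -0.0551
u -0.054 push -2.1 lat 0.4 z 0.1 act -0.0540
u -0.053 push -5.1 lat -0.1 z 0.1 act -0.0537
u -0.052 push -9.0 lat 0.2 z 1.6 act -0.0535
STOP
[0.455 0.265 0.103] 42.7
```

The force dropped at u≈−0.058 as the catch sprang up, and the stop came firm at −0.0537, where it should be. Next I'll retreat and check.

```bash
python3 - <<'E'
from h import *
d,l=dl(FY)
go(FAR+d*(-.060)-l*.002,.103,FY,.02);go(FAR+d*(-.062)-l*.002,.16,FY,.08)
movep([.42,.02,.30],rv(FY));hold(.3)
print(get_time());a=snap("top","top6.png")
for r in outline_of("top","board"):
    if abs(ray("top",r["xy"],.07)[1]-.32)<.1:
        cn=max(cv2.findContours(r["region"].astype(np.uint8),0,1)[0],key=cv2.contourArea)[:,0]
        b=cv2.minAreaRect(np.array([ray("top",q,.075)[:2] for q in cn],np.float32)*1000);print(r["confidence"],b,tofar(np.array(b[0])/1000))
snap("side","side6.png");b=cv2.imread("pics/side6.png")[220:384,90:290]
cv2.imwrite("pics/s6.png",cv2.resize(b,None,fx=3.6,fy=3.6,interpolation=cv2.INTER_CUBIC))
E
```

```text
45.4917
0.69 ((452.8074035644531, 323.2208251953125), (122.60240936279297, 205.3834991455078), 5.118032455444336) [0.00438373 0.00171176]
```

View pics/s6.png

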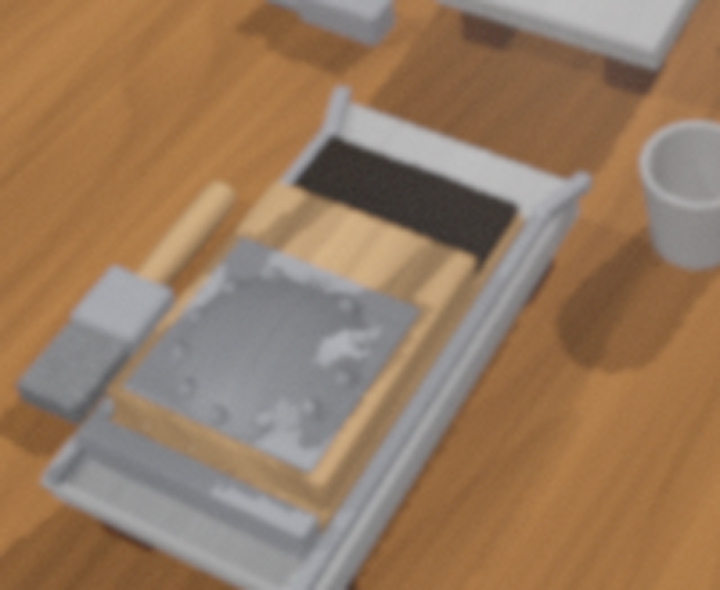

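The picture shows the board flat between the bars, with its nose against the stop bar (crop (110–320, 400–520)). The arm is clear, and the cup and brush are undisturbed. Handing in.

```bash
python3 -c "
from workcell import *
print(hand_in())"
```

```text
the job is handed in; nothing more can be done
None
```

I slid the board across the gap and pushed it home against the far stop, then handed the job in at about 45 s; the hand-in returned no verdict. I felt the force drop as the catch passed the board's back edge, but the catch itself is hidden in the last picture.

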